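Pump up the hold-down under the circuit board

TASK

Two pump-up vacuum fixtures stand on the bench; make the one with the circuit board on it hold: push its black plunger down with your fingertips and let it spring right back up, again and again, until the indicator pin beside it has come fully out, then let go and move clear. Push it on its flat top only: never grip it by its rim or stem, lift nothing, and do not touch either pin. Leave the empty fixture unpumped, the board lying on its plate, and everything else standing where it is.

Things in the scene. Friction and masses are not known exactly. Their poses are not given: they have to be found in the camera images.
- fixture_board: Pump-up vacuum hold-down fixture whose grooved aluminium plate carries the circuit board. Bolted down. Base 150 x 220 mm (x, y), 18 thick; origin centre of underside. Plate 110 x 96 at (0, -52) mm, top 32 up. Pump body 58 across (foot 68), top 78 up, and plunger, at (-15, +58). Indicator tower 30 x 34, top 45 up, and steel pin 12 across, at (+47, +58).
- fixture_empty: The other fixture, the same in every respect but its plate is empty. Bolted down. Base 150 x 220 mm (x, y), 18 thick; origin centre of underside. Plate 110 x 96 at (0, -52) mm, top 32 up. Pump body 58 across (foot 68), top 78 up, and plunger, at (-15, +58). Indicator tower 30 x 34, top 45 up, and steel pin 12 across, at (+47, +58).
- cap_board (a point): Middle of the flat top of the pump plunger on the fixture that carries the board: a round black mushroom cap 14 mm thick, its flat top 36 mm across, its rim 48 mm across from 5 mm lower; at rest its top is 107 mm above the bench. It moves with the cap; its z axis points up.
- cap_empty (a point): The same point on the empty fixture's plunger.
- plunger_board (a joint): How far this plunger is pressed, m: 0 at rest (up), 0.010 at its hard bottom stop. Straight down; a spring returns it. It takes about 8 N to start and 10 to 12 N to hold at the bottom, with some 6 N more for each 0.1 m/s of speed; let go, it is back up within about 0.4 s.
- plunger_empty (a joint): The same for the empty fixture's plunger.
- pin_board (a joint): How far this pin has come out, m: starts at 0 to 0.012; fully out about 0.031 to 0.032, where it stops and more strokes change nothing; the step before that is at about 0.027. It steps up while the plunger comes back up: about 0.008 per full stroke (to the bottom stop, then all the way up), 0.004 for a half stroke; the first may give more or less. It stays put between strokes.
- pin_empty (a joint): The same for the empty fixture's pin.
- pintip_board (a point): Middle of the top of the indicator pin of the board's fixture: 48 mm above the bench at pin value 0 (3 mm out of its tower), about 80 mm when fully out (35 mm out of its tower). 62 mm from the plunger's axis, on the fixture's +x side of it.
- pintip_empty (a point): The same point on the empty fixture's pin.
- circuit_board: Loose dark circuit board 95 x 78 x 4 mm with chips and white connectors up to 13 mm high, lying on the fixture's plate; origin at the centre of its underside.
- lens_barrel: loose black lens barrel, a waisted cylinder 38 mm across and 62 mm high, standing; origin at the centre of its underside
- screwdriver: loose small screwdriver, 150 mm long, lying flat; origin under its middle
- light_meter: loose black hand-held light meter, 110 x 55 x 24 mm with a white dome, lying flat, about 28 mm high; origin at the centre of its underside
- mug: loose white mug, 80 mm across, 90 mm high; origin at the centre of its underside
- mouse: loose black round computer mouse, 62 mm across, 33 mm high; origin at the centre of its underside
- adapter_ring: loose aluminium lens adapter ring, 52 mm outside, 12 mm high; origin at the centre of its underside
Things that resemble listed ones, but are neither listed nor needed, are in the scene too. What is shaped like the circuit_board but blue or pink is not meant.

How it is judged (in metres and radians):
On the way, in this order (a step that is already met when the one before it is completed fails the run):
1. the plunger of the board's fixture is pushed more than half way down by the fingers (value of joint plunger_board above 0.006 m and contact force between the fingers and plunger_board above 2 N), for 0.04 s.
2. the pin of the board's fixture has come fully out (value of joint pin_board above 0.029 m), for 0.2 s.
At the end, for the whole second after the job is handed in: The pin of the board's fixture is fully out (over 29 mm of about 31), its plunger is let go and back up (within 3 mm), the empty fixture is unpumped, and the board lies flat on its plate, centred within 20 mm, at rest (value of joint pin_board above 0.029 m and value of joint each of plunger_board, plunger_empty below 0.003 m and value of joint pin_empty below 0.018 m and x of circuit_board in the frame of fixture_board between -0.02 and 0.02 m and y of circuit_board in the frame of fixture_board between -0.072 and -0.032 m and z of circuit_board in the frame of fixture_board between 0.028 and 0.036 m and angle between circuit_board's own z axis and vertical below 0.06 rad and linear speed of circuit_board below 0.02 m/s); the robot touches nothing.
It fails at once if an indicator pin is touched by the robot (contact force between any of the fingers, the arm and pin_board_c0 above 0.5 N or contact force between any of the fingers, the arm and pin_empty_c0 above 0.5 N).
It fails at once if the empty fixture's plunger is pushed (value of joint plunger_empty above 0.005 m).
It fails at once if a plunger is gripped by its rim or stem (contact force between the fingers and plunger_board_c0 above 3 N or contact force between the fingers and plunger_board_c1 above 3 N or contact force between the fingers and plunger_empty_c0 above 3 N or contact force between the fingers and plunger_empty_c1 above 3 N).
It fails at once if the circuit board is shifted more than 20 mm or lifted (distance of circuit_board from where it was at the start of the episode above 0.02 m).
It fails at once if a bystander is moved, lifted or knocked over (more than 20 mm) (distance of any of lens_barrel, screwdriver, light_meter, mug, mouse, adapter_ring from where it was at the start of the episode above 0.02 m).
It also fails if it takes over 38 s, if anything falls off the work surface, if the arm or the gripper's body presses on something with over 40 N, if the wrist force passes 120 N, or if a joint passes its speed limit or range.

ROBOT

A 6-joint arm with a two-finger parallel gripper is mounted at the origin on the work surface. World frame = base frame: x ahead of the robot, y to its left, z up, the work surface at z = 0. Lengths are in m, angles in degrees, forces in N, time in s.
With the tool pointing down it reaches from about 0.4 to 0.825 m from the base axis. Payload 7 kg.
Tool frame: the origin (TCP) lies midway between the tips of the shut fingers; the grasp point (between the pads) lies 19 mm behind it; z points along the fingers, y is the direction in which the jaws open and shut (so a half turn about z gives the same grasp; the last joint's range is limited). The gripper opens to 88 mm and grips with 3 to 60 N. Pads are 19 mm wide; open, the fingers measure 130 mm over their backs; the gripper's body (78 mm by 193 mm) begins 47 mm behind the grasp point.
Start: joints at [80.793, 20.546, 0.682, 0, -70.136, -16.507], TCP at [0.293, 0.608, 0.227] pointing down, gripper open.
Joint ranges: [-176.03, 176.03], [-82.01, 121.73], [-58.28, 71.71], [-173.87, 95.51], [-174.79, -0.11], [-173.66, 173.66]. Speed limits (degrees/s): [136.94, 136.94, 172.46, 180, 180, 180].

INTERFACE

Orientations are given as a 3x3 rotation matrix whose columns are the frame's x, y, z axes.
In Python, from rig import robot gives the robot as it stands. Calls block until the motion is done:
- robot.goto(position, orientation): joint-space move of the TCP to a pose.
- robot.servo_line(position, ori=None, speed=0.15): straight line of the TCP; ori=None keeps the orientation; speed is the mean speed in m/s.
- robot.movej(angles): joint-space move.
- robot.move_gripper(opening): opening from 0.0 (shut) to 1.0 (fully open); the grip force is fixed at half the most; returns when the fingers have stopped.
- robot.dwell(seconds).
- robot.ik(position, orientation): joint angles nearest the present ones, or None.
- robot.grab_frame(name): name is "side" or "top" or "wrist"; returns (picture, depth): 400x640x3 uint8, red, green, blue; 400x640 float32, m along the optical axis (not along the pixel's ray), 0 where there is no reading.
- robot.camera_info(name): a dict with "vfov" (degrees; the focal length in pixels is half the picture's height over the tangent of half this angle, whatever the lens; pixels are square), "cx", "cy" (the principal point, pixels), "k1" (the pictures are not rectified: a ray, as slopes to the right and down, at radius r is drawn at 1 + k1 r^2 times it, then the intrinsics apply), "view" (4x4, takes a point from world to camera coordinates); the wrist camera has in their place "T_tool_cam" (4x4, takes a point from camera to tool coordinates, whose origin is the TCP and whose axes are the flange's). Camera axes: x right, y down, z forward; pixel columns grow to the right and rows downward; lengths in m; the calibration is good to about 2 mm. A picture is of the moment at which its call begins: read the wrist's pose just before it. camera_info takes no time and is no camera call.
A pose or a line that the arm cannot do raises robot.Unreachable and nothing moves.
- robot.job_done(): hands the job in, once; it reports no verdict.
Readings, each from a call of its own:
- robot.read_t(): time.
- robot.read_qpos(): joint angles.
- robot.read_qvel(): joint speeds.
- robot.read_effort(): joint torques, N m.
- robot.read_position(): TCP position.
- robot.read_tcp_rot(): TCP orientation.
- robot.read_force(): force on the tool from outside, world axes, zero at the start.
- robot.read_ft_torque(): the same for the moment, N m.
- robot.read_grip_width(): opening from 0.0 (shut) to 1.0 (fully open).
Only numpy, scipy, OpenCV 4.12 (cv2) and the standard library are available. Lean on these libraries where they do the work, as an engineer would, in place of code of your own. Each camera call takes 0.05 s, during which the arm holds its last target.

## Working session

There is one attempt and no reset: what is moved stays moved. The work goes in short steps, each a Python script; the robot and the scene stay as the last script left them, time stands still between calls to the robot, and variables do not carry over. Pictures are saved under pics/ and viewed, and the job is handed in when it is done.

```bash
mkdir -p pics; ls; python3 - <<'E'
from rig import robot
import cv2,numpy as np
for n in("top","side","wrist"):
    im,d=robot.grab_frame(n); cv2.imwrite(f"pics/{n}0.png",im[:,:,::-1]); np.save(f"pics/{n}0.npy",d)
    print(n,robot.camera_info(n))
print(robot.read_t(),robot.read_tcp_rot(),robot.read_force())
E
```

```text
pics
top {'vfov': 57.99834269982452, 'cx': 319.99077965271744, 'cy': 202.85528037998478, 'k1': -0.06488317711617049, 'view': array([[ 0.00805326, -0.99995404, -0.00520282, -0.0137727 ],
       [-0.98748131, -0.00713294, -0.15757467,  0.51029026],
       [ 0.15753031,  0.00640668, -0.98749337,  1.02820318],
       [ 0.        ,  0.        ,  0.        ,  1.        ]])}
side {'vfov': 42.51141947135324, 'cx': 323.07785154031836, 'cy': 203.54351904327353, 'k1': -0.0624288064192275, 'view': array([[ 0.80832409, -0.58867116,  0.00885567, -0.42147467],
       [-0.38307159, -0.53731162, -0.751367  ,  0.27763574],
       [ 0.44706634,  0.60395569, -0.65982513,  1.19468702],
       [ 0.        ,  0.        ,  0.        ,  1.        ]])}
wrist {'vfov': 63.200355364115474, 'cx': 319.8845220718535, 'cy': 196.19984239366747, 'k1': -0.03787858169419554, 'T_tool_cam': array([[ 5.65046420e-04, -9.56829906e-01, -2.90647918e-01,
         7.72517327e-02],
       [ 9.99999702e-01,  6.93738301e-04, -3.39735109e-04,
        -1.39218936e-03],
       [ 5.26702305e-04, -2.90647639e-01,  9.56830012e-01,
        -1.58040337e-01],
       [ 0.00000000e+00,  0.00000000e+00,  0.00000000e+00,
         1.00000000e+00]])}
0.15 [[ 9.00924455e-01 -4.33975734e-01 -4.33104297e-04]
 [-4.33975930e-01 -9.00923655e-01 -1.20835752e-03]
 [ 1.34203938e-04  1.27659568e-03 -9.99999176e-01]] [-0.37401214  0.34911365  0.6192162 ]
```

View pics/top0.png

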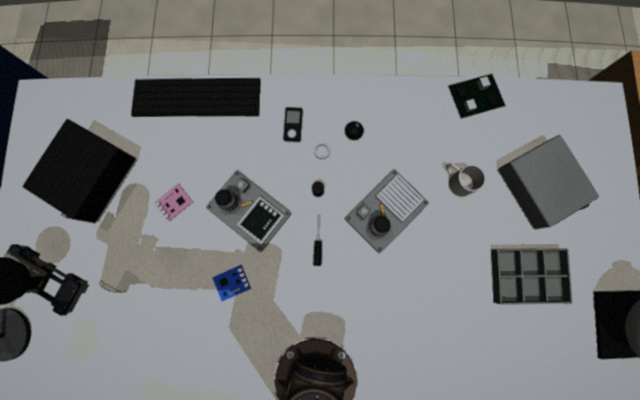

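View pics/side0.png

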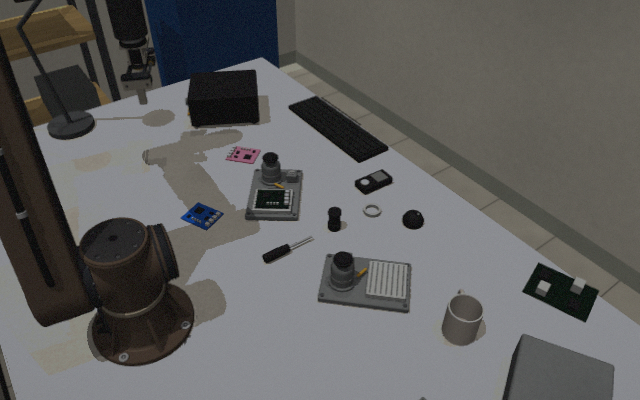

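The top view shows two fixtures. The left one has its plunger at (228,197) and a dark board at (261,219). The right one has its plunger at (380,223) and a bare grooved plate at (402,198). The other boards are pink (174,202), blue (231,283) and a larger green one on the bench (477,96), none of them on a fixture. I'll enlarge a crop to confirm the left one.

```bash
cat > h.py <<'E'
import numpy as np,cv2
from rig import robot
def ray(info,u,v):
    f=200/np.tan(np.radians(info['vfov']/2)); K=np.array([[f,0,info['cx']],[0,f,info['cy']],[0,0,1]])
    p=cv2.undistortPoints(np.array([[[u,v]]],float),K,np.array([info['k1'],0,0,0.]))[0,0]
    return np.array([p[0],p[1],1.])
def cam_pose(n,T=None):
    info=robot.camera_info(n)
    return info,(np.linalg.inv(info['view']) if T is None else T@info['T_tool_cam'])
def at_z(n,u,v,z,T=None):
    info,M=cam_pose(n,T); r=M[:3,:3]@ray(info,u,v); o=M[:3,3]
    return o+r*(z-o[2])/r[2]
def at_d(n,u,v,d,T=None):
    info,M=cam_pose(n,T); return M[:3,:3]@(ray(info,u,v)*d)+M[:3,3]
def proj(n,P,T=None):
    info,M=cam_pose(n,T); p=np.linalg.inv(M)@np.append(P,1); x,y=p[:2]/p[2]; s=1+info['k1']*(x*x+y*y)
    f=200/np.tan(np.radians(info['vfov']/2)); return f*x*s+info['cx'],f*y*s+info['cy']
E
python3 - <<'E'
import cv2,numpy as np
a=cv2.imread('pics/top0.png'); c=cv2.resize(a[160:255,195:305],None,fx=5,fy=5,interpolation=cv2.INTER_CUBIC)
b=cv2.imread('pics/side0.png'); e=cv2.resize(b[140:230,235:315],None,fx=5,fy=5,interpolation=cv2.INTER_CUBIC)
cv2.imwrite('pics/c1.png',c);cv2.imwrite('pics/c2.png',e)
E
cat > /dev/null; python3 - <<'E'
from h import *
d=np.load('pics/topp0.npy') if 0 else np.load('pics/top0.npy')
for u,v in((228,197),(227,196),(229,199),(380,223),(262,217)): print(u,v,at_d('top',u,v,d[v,u]),at_z('top',u,v,.107))
E
```

```text
228 197 [0.51483624 0.24772279 0.10500813] [0.51448881 0.2471911  0.107     ]
227 196 [0.51772592 0.25078894 0.10466232] [0.5173115  0.25015792 0.107     ]
229 199 [0.51010791 0.24608315 0.09944752] [0.50883378 0.24409084 0.107     ]
380 223 [ 0.44447156 -0.17549293  0.11003994] [ 0.44478749 -0.17598262  0.107     ]
262 217 [0.46759678 0.16193481 0.03434213] [0.45900131 0.14970437 0.107     ]
```

View pics/c1.png

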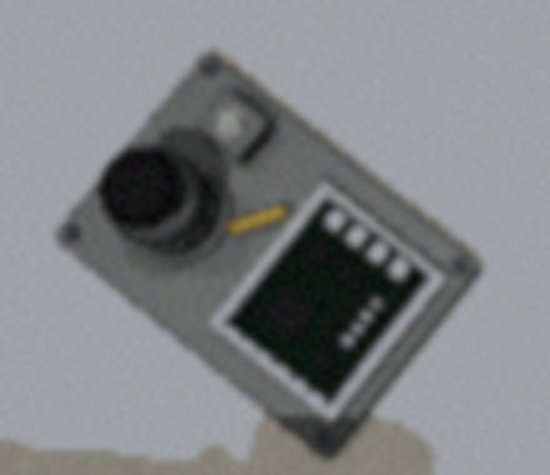

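View pics/c2.png

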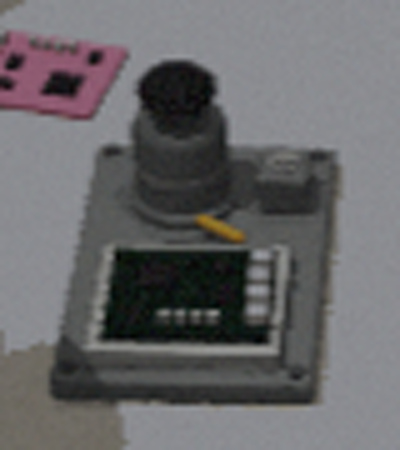

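The enlarged crops confirm it: the left fixture carries the dark board in its plate frame, with its cap near (224,198) and its tower near (242,184) in the top view. Next I shut the gripper, hover above the cap and refine the position with the wrist camera.

```bash
python3 - <<'E'
from h import *
d=np.load('pics/top0.npy')
pts=np.array([[*at_d('top',u,v,d[v,u])] for u in range(205,250) for v in range(180,225) if d[v,u]>0])
s=pts[(pts[:,2]>.098)&(pts[:,2]<.115)]; c=s.mean(0); print(len(s),c,s.min(0),s.max(0))
t=pts[(pts[:,2]>.103)&(pts[:,2]<.115)]; print(t.mean(0),(t[:,:2].max(0)+t[:,:2].min(0))/2)
R0=robot.read_tcp_rot(); print(at_z('top',224,198,.102))
robot.move_gripper(0.0)
p=[c[0],c[1],.20]
best=None
for yaw in range(0,360,15):
    a=np.radians(yaw); x=np.array([np.cos(a),np.sin(a),0]); z=np.array([0,0,-1.]); R=np.stack([x,np.cross(z,x),z],1)
    q=robot.ik(p,R)
    if q is not None:
        e=np.abs(np.array(q)-robot.read_qpos()).max()
        if best is None or e<best[0]: best=(e,yaw,R,q)
print(best)
robot.goto(p,best[2])
P=robot.read_position();R=robot.read_tcp_rot()
im,dd=robot.grab_frame('wrist'); cv2.imwrite('pics/w1.png',im[:,:,::-1])
T=np.eye(4);T[:3,:3]=R;T[:3,3]=P; np.savez('pics/w1.npz',T=T,d=dd); print(P,robot.read_t(),robot.read_grip_width(),robot.read_force())
E
```

```text
209 [0.51573577 0.26270709 0.10425138] [0.49273759 0.24051692 0.09802539] [0.53858868 0.28675069 0.11109711]
[0.51647621 0.26385013 0.10593424] [0.51610594 0.26259411]
[0.51243223 0.25974812 0.102     ]
(np.float64(34.447327606584764), 270, array([[-1.8369702e-16, -1.0000000e+00,  0.0000000e+00],
       [-1.0000000e+00,  1.8369702e-16,  0.0000000e+00],
       [ 0.0000000e+00,  0.0000000e+00, -1.0000000e+00]]), array([ 46.34612609,  12.64100375, -13.98599937,   0.        ,
       -63.37299688, -46.34612609]))
[0.51566648 0.263674   0.20006986] 3.15 0.0031507483680940445 [-0.46298853  0.10358352 -0.27154758]
```

View pics/w1.png

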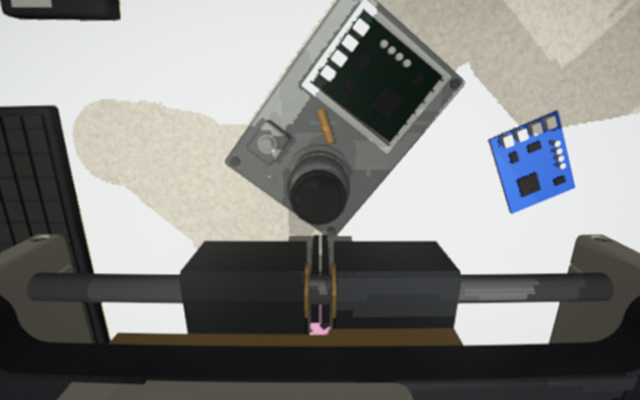

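The wrist view shows the cap's top at about (319,195), just ahead of the shut fingertips at (320,240). The pin tower is at (268,142). I'll measure the cap and the pin here.

```bash
python3 - <<'E'
from h import *
f=np.load('pics/w1.npz');T=f['T'];d=f['d']
pts=np.array([[*at_d('wrist',u,v,d[v,u],T)] for u in range(280,360) for v in range(150,237) if d[v,u]>0])
for lo,hi in((.098,.115),(.104,.115)):
    s=pts[(pts[:,2]>lo)&(pts[:,2]<hi)]; print(len(s),s.mean(0),np.median(s[:,2]),s.min(0),s.max(0))
    c,r=cv2.minEnclosingCircle(s[:,:2].astype(np.float32)); print(c,r)
print('pin',at_d('wrist',268,142,d[142,268],T), [proj('wrist',np.array([.516,.263,.107]),T)], 'board',at_d('wrist',385,85,d[85,385],T))
im=cv2.imread('pics/w1.png'); cv2.imwrite('pics/w1c.png',cv2.resize(im[110:270,230:410],None,fx=4,fy=3.5,interpolation=cv2.INTER_CUBIC))
E
```

```text
Traceback (most recent call last):
  File "h.py", line 14, in at_d
    info,M=cam_pose(n,T); return M[:3,:3]@(ray(info,u,v)*d)+M[:3,3]
           ~~~~~~~~^^^^^
  File "h.py", line 8, in cam_pose
    info=robot.camera_info(n)
ValueError: time passes only in moves, steps and waits
```

Too many camera_info calls in one script, so I'll cache the result.

```bash
sed -i 's/^def ray/_c={}\ndef ci(n):\n    if n not in _c: _c[n]=robot.camera_info(n)\n    return _c[n]\ndef ray/; s/info=robot.camera_info(n)/info=ci(n)/' h.py; python3 - <<'E'
from h import *
f=np.load('pics/w1.npz');T=f['T'];d=f['d']
pts=np.array([[*at_d('wrist',u,v,d[v,u],T)] for u in range(280,360) for v in range(150,237) if d[v,u]>0])
for lo,hi in((.098,.115),(.104,.115)):
    s=pts[(pts[:,2]>lo)&(pts[:,2]<hi)]; print(len(s),s.mean(0),np.median(s[:,2]),s.min(0),s.max(0))
    c,r=cv2.minEnclosingCircle(s[:,:2].astype(np.float32)); print(c,r)
print('pin',at_d('wrist',268,142,d[142,268],T), [proj('wrist',np.array([.516,.263,.107]),T)], 'board',at_d('wrist',385,85,d[85,385],T))
im=cv2.imread('pics/w1.png'); cv2.imwrite('pics/w1c.png',cv2.resize(im[110:270,230:410],None,fx=4,fy=3.5,interpolation=cv2.INTER_CUBIC))
E
```

```text
2455 [0.51692656 0.26498196 0.10523926] 0.10652243840341846 [0.49311868 0.24346994 0.09813581] [0.54068276 0.29057877 0.10900844]
(0.516920804977417, 0.26721349358558655) 0.023981431499123573
1755 [0.51686953 0.26626096 0.10682787] 0.10690442446703086 [0.49761595 0.24756049 0.10402802] [0.53614523 0.28633192 0.10900844]
(0.5168743133544922, 0.2670838236808777) 0.020062988623976707
pin [0.56425291 0.2273574  0.04869088] [(np.float64(318.581258037492), np.float64(195.9065561279679))] board [0.45366091 0.17507549 0.03558101]
```

```bash
sleep 1
```

```text
(no output)
```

View pics/w1c.png

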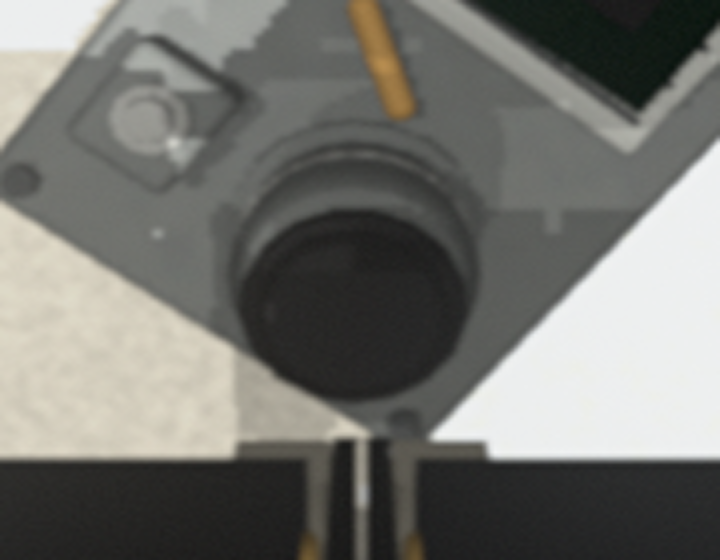

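The cap centre is (0.517, 0.267), with its top at 0.107. The rim radius fits at 24 mm. The pin is 62 mm from it and its tip is at about 0.049, so it starts near 0. The first stroke goes in small steps, watching the force.

```bash
python3 - <<'E'
from h import *
x,y=.517,.267
robot.servo_line([x,y,.113],speed=.12)
f0=robot.read_force(); print('f0',f0)
for z in np.arange(.110,.0935,-.001):
    robot.servo_line([x,y,z],speed=.04)
    f=robot.read_force()-f0; print(round(z,4),robot.read_position()[2].round(4),f.round(1))
    if f[2]>16: break
robot.dwell(.1); print(robot.read_position(),robot.read_force()-f0)
robot.servo_line([x,y,.115],speed=.08); robot.dwell(.3)
print(robot.read_force()-f0,robot.read_t())
E
```

```text
f0 [-0.13292016 -0.52671509  0.28129319]
0.11 0.1104 [-0.2  1.   0.4]
0.109 0.1091 [0.6 0.3 0.4]
0.108 0.1079 [ 0.1  0.3 -0.5]
0.107 0.1074 [-0.6  0.2  3.9]
0.106 0.1068 [-2.9  0.3  7.7]
0.105 0.1056 [-1.8  0.   4.6]
0.104 0.1047 [-2.4 -0.2  6.5]
0.103 0.1038 [-3.1  0.6  7.4]
0.102 0.1029 [-2.4 -0.6  7.7]
0.101 0.1016 [-1.3 -0.2  6.9]
0.1 0.1008 [-2.3 -0.8  8.4]
0.099 0.0999 [-2.9 -0.4  9.1]
0.098 0.099 [-3.3 -0.3  8.1]
0.097 0.0977 [-2.   0.4  6.1]
0.096 0.0973 [-3.1 -0.4 10.9]
0.095 0.0972 [-6.7 -1.3 18.9]
[0.51725504 0.2671333  0.09723263] [-7.18357876 -1.23632172 19.12879074]
[-0.05209766  0.88223728  0.28922561] 8.825
```

The bottom stop is felt at 0.0972 and needs about 19 N. Now four more full strokes, then a look.

```bash
cat > stroke.py <<'E'
from h import *
def strokes(n):
    x,y=.517,.267
    for i in range(n):
        f0=robot.read_force()
        robot.servo_line([x,y,.095],speed=.06); robot.dwell(.1)
        print('down',robot.read_position()[2].round(4),(robot.read_force()-f0).round(1))
        robot.servo_line([x,y,.113],speed=.08); robot.dwell(.35)
    print(robot.read_t())
def look(name):
    T=np.eye(4);T[:3,3]=robot.read_position();T[:3,:3]=robot.read_tcp_rot()
    im,d=robot.grab_frame('wrist');cv2.imwrite(f'pics/{name}.png',im[:,:,::-1]);np.savez(f'pics/{name}.npz',T=T,d=d)
    im,d=robot.grab_frame('side');cv2.imwrite(f'pics/{name}s.png',cv2.resize(im[130:230,225:325,::-1],None,fx=5,fy=5,interpolation=cv2.INTER_CUBIC))
E
python3 - <<'E'
from stroke import *
strokes(4); look('s5')
E
```

```text
down 0.0972 [-6.4 -1.1 19.6]
down 0.0972 [-5.4 -1.1 19.5]
down 0.0972 [-5.8 -2.1 19.6]
down 0.0972 [-7.1 -0.1 19.8]
13.9583
```

View pics/s5.png

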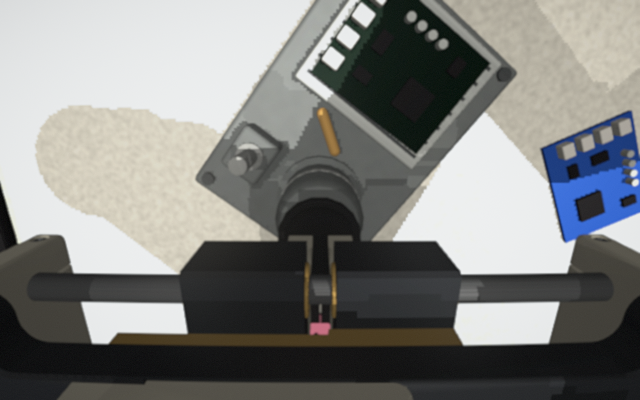

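View pics/s5s.png

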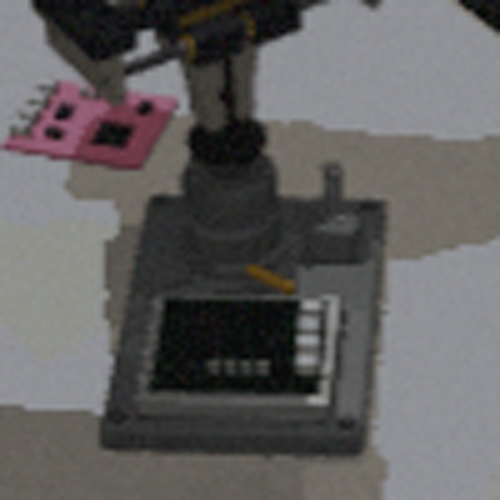

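The wrist view shows the pin clearly out, with its tip at about (236,167). The side view shows the same. I'll measure its height, add two strokes and measure again: if the height doesn't change, the pin is fully out.

```bash
cat > pin.py <<'E'
from h import *
def pin(name):
    f=np.load(f'pics/{name}.npz');T=f['T'];d=f['d']
    P=np.array([at_d('wrist',u,v,d[v,u],T) for u in range(215,290) for v in range(120,190) if d[v,u]>0])
    s=P[(np.hypot(P[:,0]-.5642,P[:,1]-.2274)<.009)&(P[:,2]>.05)]
    print(name,len(s),np.sort(s[:,2])[-20::5], np.median(s[s[:,2]>s[:,2].max()-.005],0))
E
python3 - <<'E'
from pin import pin
from stroke import *
pin('s5'); strokes(2); look('s7'); pin('s7')
E
```

```text
s5 507 [0.08051949 0.08061527 0.08065854 0.08077251] [0.56517646 0.22904319 0.0794084 ]
down 0.0972 [-6.3 -0.9 20.7]
down 0.0972 [-7.4 -0.5 19.9]
16.6083
s7 513 [0.0805101  0.08061536 0.08069461 0.08116133] [0.56522848 0.22911204 0.07959489]
```

The tip is at about 0.0795 to 0.080 both times, so the pin is fully out and no longer changing. I'm moving clear for a final look.

```bash
python3 - <<'E'
from h import *
robot.servo_line([.517,.267,.23],speed=.15); robot.dwell(.3)
T=np.eye(4);T[:3,3]=robot.read_position();T[:3,:3]=robot.read_tcp_rot()
im,d=robot.grab_frame('wrist');cv2.imwrite('pics/end.png',im[:,:,::-1])
P=np.array([at_d('wrist',u,v,d[v,u],T) for u in range(220,400) for v in range(90,232) if d[v,u]>0])
s=P[np.hypot(P[:,0]-.517,P[:,1]-.267)<.015]; print('cap z',np.median(s[:,2]))
s=P[np.hypot(P[:,0]-.5642,P[:,1]-.2274)<.008]; print('pin z',np.sort(s[:,2])[-20::6])
im,_=robot.grab_frame('top');cv2.imwrite('pics/endt.png',im[:,:,::-1])
print(robot.read_force(),robot.read_t())
E
```

```text
cap z 0.10700927766299531
pin z [0.08040892 0.08054418 0.0808007  0.08133083]
[ 0.56445726 -0.09499282  1.02439597] 18.0417
```

View pics/end.png

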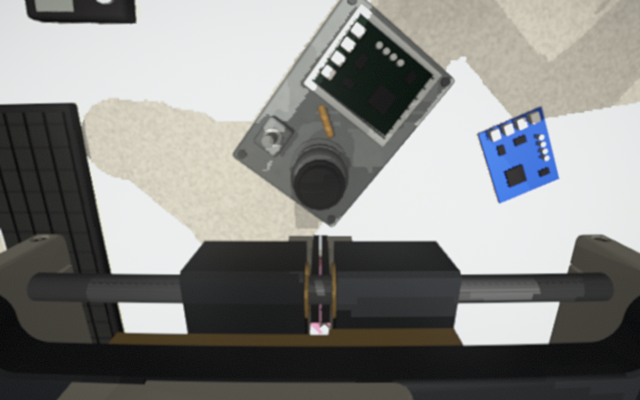

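View pics/endt.png

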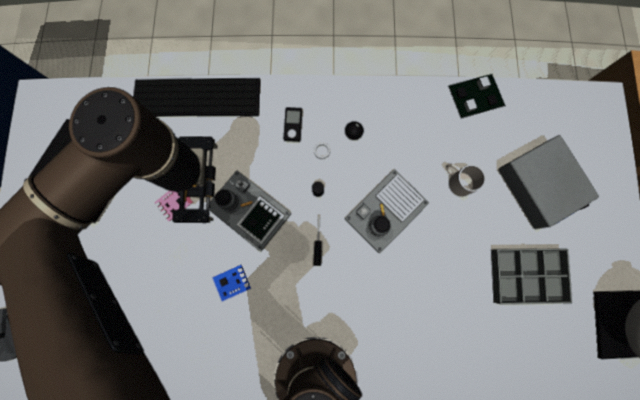

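The gripper is clear, the cap is back up, and the pin is out at (275,133) in the wrist view. The board is still on its plate, and nothing else has moved in the top view.

```bash
python3 -c "
from rig import robot
print(robot.job_done(),robot.read_t())"
```

```text
the job is handed in; nothing more can be done
the job is handed in; nothing more can be done
```

I pumped the board fixture's plunger seven full strokes with the shut fingertips on its flat top, then moved clear and handed the job in. The last time reading before that was 18.0 s.

- **Strokes:** each one reached the bottom stop, with the fingertips at 0.0972 m and about 19 to 21 N pushing, and came fully back up.
- **Pin:** its tip read about 80 mm after stroke 5, after stroke 7 and in the last look, so it is fully out and more strokes change nothing.
- **Plunger:** the cap top is back at 107.0 mm, its rest height.
- **Everything else:** in the last pictures the board lies on its plate, and the empty fixture (never approached) and the loose things look unmoved. I judged these by eye.

No check failed or disagreed. One measuring script stopped on too many camera_info calls, and I fixed that by storing the result; the arm did not move.

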